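# Shingle the washed test stones in the drying tray

## Task

The narrow test stone already lies in the steel drying tray, against its end. Continue the row so that air gets under the stones: lay the middle-width long stone on it like a roof tile, one end on the tray floor and the other end overlapping the narrow stone by about a third of its length, then lay the broad long stone on the middle one in the same way. Keep the row straight along the middle of the tray, and leave the narrow stone where it is.

Things in the scene. Friction and masses are not known exactly. Their poses are not given: they have to be found in the camera images.
- tray: Fixed open steel tray, 140 x 290 mm outside, 18 mm high, walls and floor 4 mm thick (inside 132 x 282 mm, floor top 4 mm above the table). Origin at the centre of its underside, on the table; its y axis runs along its long side, away from the end where the narrow stone lies, so the row grows in +y; z up.
- narrow_stone: The first stone of the row, a flat pale limestone slip 30 mm wide (x), 100 mm long (y), 10 mm thick, about 0.08 kg, lying flat on the tray floor with its short side within 6 mm of the tray's -y end wall. Origin at the centre of its underside.
- middle_stone: Loose flat pale limestone slip 45 mm wide (x), 100 mm long (y), 10 mm thick, about 0.12 kg, lying flat on the table to the left of the tray as the robot sees it. Origin at the centre of its underside; either end may go first. A square 60 x 60 mm stone of the same kind lies near it and is not wanted.
- broad_stone: Loose flat pale limestone slip 62 mm wide (x), 100 mm long (y), 10 mm thick, about 0.17 kg, lying flat on the table to the left of the tray. Origin at the centre of its underside; either end may go first.
There are look-alikes about, which are no part of the job. What is shaped like the middle_stone but green is not meant.

How it is judged (in metres and radians):
On the way:
1. the middle-width stone overlaps the narrow stone and leans on it (horizontal distance between middle_stone and narrow_stone between 0.045 and 0.085 m and contact force between middle_stone and narrow_stone above 0.05 N), for 0.2 s.
At the end, for the whole second after the job is handed in: Narrow stone flat, moved under 15 mm. Middle stone leans on it and broad stone on the middle one, their other ends on the tray floor; neighbouring centres 45-85 mm apart (overlap 15-55 mm), centres within 18 mm of the tray's long centre line, long sides within 15 degrees of it; at rest (all of step 1 and distance of narrow_stone from where it was at the start of the episode below 0.015 m and angle between the y axis of narrow_stone and the y axis of tray, either way round below 0.2 rad and angle between narrow_stone's own z axis and vertical below 0.05 rad and horizontal distance between broad_stone and middle_stone between 0.045 and 0.085 m and horizontal distance between broad_stone and narrow_stone above 0.1 m and x of middle_stone in the frame of tray between -0.018 and 0.018 m and x of broad_stone in the frame of tray between -0.018 and 0.018 m and angle between the x axis of each of middle_stone, broad_stone and the x axis of tray, either way round below 0.27 rad and angle between middle_stone's own z axis and vertical between 0.06 and 0.32 rad and angle between broad_stone's own z axis and vertical between 0.06 and 0.32 rad and contact force between broad_stone and middle_stone above 0.05 N and contact force between each of middle_stone, broad_stone and tray above 0.05 N and linear speed of each of middle_stone, broad_stone below 0.02 m/s); the robot touches nothing.
It also fails if it takes over 58 s, if anything falls off the work surface, if the arm or the gripper's body presses on something with over 40 N, if the wrist force passes 120 N, or if a joint passes its speed limit or range.

## Robot

A 6-joint arm with a two-finger parallel gripper is mounted at the origin on the work surface. World frame = base frame: x ahead of the robot, y to its left, z up, the work surface at z = 0. Lengths are in mm, angles in rad, forces in N, time in s.
With the tool pointing down it reaches from about 350 to 775 mm from the base axis. Payload 7.3 kg.
Tool frame: the origin (TCP) lies between the finger pads; the fingertips stand 14 mm ahead of it and the grasp point (between the pads) lies 5 mm behind it; z points along the fingers, y is the line along which they close (so a half turn about z gives the same grasp; the last joint's range is limited). The gripper opens to 92 mm and grips with 3 to 60 N. Pads are 19 mm wide; open, the fingers measure 130 mm over their backs; the gripper's body (75 mm by 190 mm) begins 47 mm behind the grasp point.
Start: joints at [-1.279, 0.342, 1.524, -0, 1.275, -0.146], TCP at [222.596, -475.494, 240.741] pointing down, gripper open.
Joint ranges: [-2.53, 2.53], [-0.77, 2.02], [0.04, 2.7], [-1, 4.14], [0.28, 2.66], [-3.11, 3.11]. Speed limits (rad/s): [2.57, 2.57, 3.14, 3.14, 3.14, 3.14].

## Interface

Orientations are given as [roll, pitch, yaw] about the fixed x, y, z axes, in that order (R = Rz(yaw) Ry(pitch) Rx(roll)).
In Python, from plant import get_obs, cams, close_job gives the robot as it stands. The module is installed in compiled form; this text tells all that it offers.
- The arm moves only by the shell command python3 -m creep 'ROWS'. ROWS is JSON, a list of rows, each an object of numbers: "hand": the opening, from 0 (shut) to 1 (fully open); "tx", "ty", "tz": the shift along the tool's x, y, z in m; "spin": the turn about the tool's z in degrees. In form: [{"hand": .., "tx": .., "ty": .., "tz": .., "spin": ..}, ...]. A call has 1 to 5 rows; each row shifts and turns the commanded pose from where the row before left it, along the tool's axes as they then stand; what a row does not reach is not made up. A row lasts 1/8 s, in which the tool goes at most 62.5 mm and 10.7 degrees, less where a joint would pass 70% of its speed; a pose out of reach is approached as far as the arm can. A call is refused whole if a number of a shift passes 0.0625 or a number of a turn 10.7, either way. A call with a gripper value outside its range is refused whole. The fingers move at their own pace and stop on an object; the grip force is fixed at half the most. Time passes only in rows, so rows that do not move let the fingers close. It gives the time, the measured TCP pose, the force, the opening and the grip force at its end, in the units of the state.
- get_obs(): the state, without advancing time (a new reading comes with each control period).
- cams.capture(name): name is "side" or "top" or "wrist"; returns a dict with "color" (400x640x3 uint8, red, green, blue), "K" (3x3 intrinsics, pixels), "R" (3x3) and "t" (3): a world point X has camera coordinates R X + t. Camera axes: x right, y down, z forward; pixel columns grow to the right and rows downward; lengths in mm; the calibration is good to about 2 mm. A picture is of the moment at which its call begins. There is no depth.
- close_job(): hands the job in; it is judged then, once.
The state is a dict: "time": time; "joint_positions": joint angles; "dq": joint speeds; "tau": joint torques, N m; "tool_pos": TCP position; "tcp_rot": TCP orientation; "contact_force": force on the tool from outside, world axes, zero at the start; "moment": the same for the moment, N m; "grip_width": finger opening in mm; "finger_force": force on a finger pad.
Only numpy, scipy, OpenCV 4.12 (cv2) and the standard library are available. Lean on these libraries where they do the work, as an engineer would, in place of code of your own. Each camera call takes 0.05 s, during which the arm holds its last target. There are 200 camera calls.

## Working session

There is one attempt and no reset: what is moved stays moved. The work goes in short steps, Python scripts to look and compute and a shell command to move; the robot and the scene stay as the last step left them, time stands still between calls to the robot, and variables do not carry over. Pictures are saved under pics/ and viewed, at most 10 in all, crops included, and the job is handed in when it is done.

```bash
mkdir -p pics
python3 - <<'E'
from plant import get_obs,cams
import cv2,pickle
o=get_obs();print({k:o[k] for k in('time','tool_pos','tcp_rot','grip_width','contact_force')})
d={n:cams.capture(n) for n in('top','side')}
pickle.dump(d,open('cap0.pkl','wb'))
for n in d: cv2.imwrite(f'pics/{n}0.png',d[n]['color'][:,:,::-1]);print(n,d[n]['K'].tolist(),d[n]['R'].tolist(),d[n]['t'])
E
```

```text
{'time': 0.0, 'tool_pos': array([ 222.49209439, -475.10103215,  240.03461739]), 'tcp_rot': array([-3.14004782e+00, -2.62429890e-04,  4.37783422e-01]), 'grip_width': 92.20482403083834, 'contact_force': array([-1.47843119, -0.25503879, -0.42017231])}
top [[380.01568682031814, 0.0, 320.92966066865563], [0.0, 380.01568682031814, 199.2154218088212], [0.0, 0.0, 1.0]] [[-0.004949138326580567, -0.9998722429938949, 0.01519880653807085], [-0.9947092275328873, 0.0033628391877289876, -0.10267543023296222], [0.1026112015851622, -0.01562654801787033, -0.9945987896163428]] [  9.92707633 481.02591942 835.59556587]
side [[405.2964094130694, 0.0, 323.66790630770197], [0.0, 405.2964094130694, 202.26372559429527], [0.0, 0.0, 1.0]] [[-0.999009139041379, -0.04344330243357533, 0.009665380771998397], [-0.03301471835581202, 0.5777520931868921, -0.8155443257052624], [0.029845744817129538, -0.8150553344968853, -0.5786138895882824]] [ 485.94160076   37.72299404 1040.80252023]
```

View pics/top0.png

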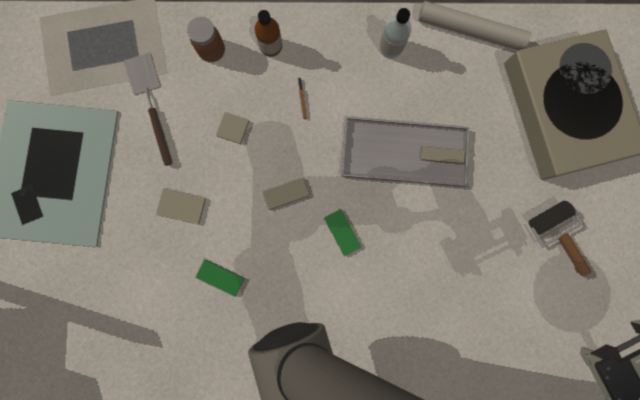

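The top view shows the tray at (405,152) with the narrow stone at (442,155). The candidates are:
- (233,128): square, not wanted.
- (287,193): long and pale, so probably the middle stone.
- (182,206): long, pale and wider, so probably the broad stone.
- (343,232) and (220,277): green look-alikes.

Next I'll measure them and confirm in one crop.

```bash
cat > h.py <<'E'
import numpy as np,cv2
def ray(c,px,z):
    px=np.atleast_2d(np.asarray(px,float)); R,t,K=c['R'],np.array(c['t']),c['K']
    d=np.c_[px,np.ones(len(px))]@np.linalg.inv(K).T@R
    o=-R.T@t
    return o+d*((z-o[2])/d[:,2])[:,None]
def proj(c,X):
    p=(np.atleast_2d(X)@np.array(c['R']).T+c['t'])@np.array(c['K']).T
    return p[:,:2]/p[:,2:]
def rect(P):  # centre, (long,short), yaw of long side deg
    (c,(w,h),a)=cv2.minAreaRect(P[:,:2].astype(np.float32))
    if w<h: w,h,a=h,w,a+90
    return np.round(c,1),round(w,1),round(h,1),round((a+90)%180-90,1)
E
python3 - <<'E'
import pickle,cv2,numpy as np
from h import *
d=pickle.load(open('cap0.pkl','rb'));c=d['top'];im=c['color']
print({k:im[v,u].tolist() for k,(u,v) in dict(sq=(233,128),mid=(287,193),br=(182,206),nar=(442,155),tab=(300,150),tabsh=(270,220),tray=(380,150)).items()})
lab=cv2.cvtColor(im,cv2.COLOR_RGB2LAB).astype(int)
b=lab[...,2];print({k:lab[v,u].tolist() for k,(u,v) in dict(sq=(233,128),mid=(287,193),br=(182,206),nar=(442,155),tab=(300,150),tabsh=(270,220)).items()})
m=((b>=136)).astype(np.uint8)*255
m=cv2.morphologyEx(m,cv2.MORPH_OPEN,np.ones((3,3)))
n,l,s,ce=cv2.connectedComponentsWithStats(m)
for i in range(1,n):
    if 200<s[i,4]<4000:
        ct=cv2.findContours((l==i).astype(np.uint8),0,2)[0][0]
        print(ce[i].round(),s[i,4],rect(ray(c,ct[:,0],10)))
cr=cv2.resize(im[100:260,140:490],None,fx=2.28,fy=2.28,interpolation=cv2.INTER_CUBIC)
cv2.imwrite('pics/crop0.png',cr[:,:,::-1])
E
```

```text
{'sq': [124, 117, 98], 'mid': [111, 103, 88], 'br': [125, 118, 99], 'nar': [122, 114, 95], 'tab': [155, 147, 136], 'tabsh': [134, 128, 117], 'tray': [123, 117, 114]}
{'sq': [126, 127, 140], 'mid': [112, 129, 138], 'br': [127, 127, 139], 'nar': [123, 128, 140], 'tab': [156, 129, 135], 'tabsh': [137, 128, 135]}
[476.  22.] 882 (array([ 916.3, -370.1]), 276.0, 29.1, 73.7)
[267.  32.] 518 (array([888.5, 136.3]), 64.6, 60.8, 12.2)
[210.  49.] 551 (array([844.5, 273.2]), 73.6, 66.1, -66.7)
[157. 135.] 286 (array([633.2, 388.2]), 138.3, 13.6, 17.5)
[232. 127.] 680 (array([652.8, 215.8]), 62.7, 61.7, 71.1)
[442. 155.] 531 (array([ 587. , -277.5]), 101.7, 29.4, 84.6)
[285. 193.] 842 (array([498.1,  90. ]), 100.0, 45.8, -70.8)
[180. 206.] 1229 (array([468.8, 330.5]), 102.5, 63.4, 76.5)
[342. 232.] 937 (array([406.9, -40.1]), 102.6, 49.1, 26.3)
[574. 255.] 565 (array([ 352. , -571.2]), 103.6, 32.0, 26.8)
[219. 278.] 1002 (array([306.1, 238.2]), 103.8, 49.7, 65.6)
```

View pics/crop0.png

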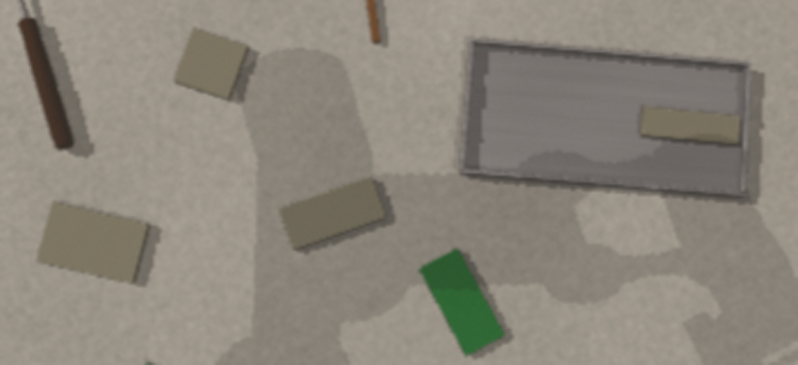

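View pics/side0.png

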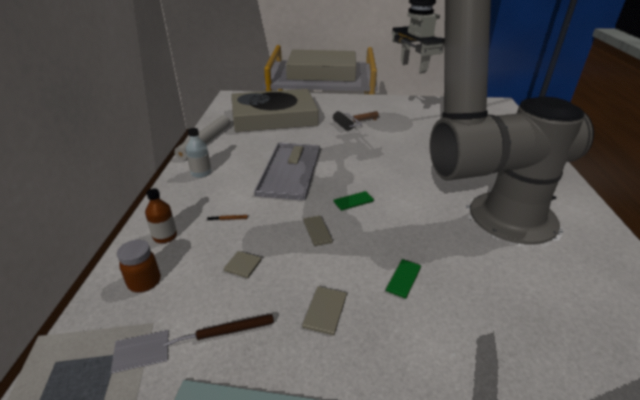

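The crop confirms three things:
- The middle stone is at crop (334,214), which is full-image (287,193). It measures 100x46 and is pale.
- The broad stone is at crop (95,242), which is full-image (182,206), and measures 102x63.
- The square measures 62x62 and the two long green ones are excluded.

The side view agrees, with the middle stone at (318,230), the broad stone at (325,309), and the narrow stone at the far end of the tray at (295,154). I'll start moving and work out the tray pose at the same time.

```bash
python3 -m creep '[{"tx":0.0445,"ty":-0.036},{"tx":0.0445,"ty":-0.036},{"tx":0.0445,"ty":-0.036},{"tx":0.0445,"ty":-0.036},{"tx":0.0445,"ty":-0.036}]'
cat >> h.py <<'E'
def go(x,y,z,yaw_deg):
    from plant import get_obs
    o=get_obs();p=o['tool_pos'];w=np.degrees(o['tcp_rot'][2]);a=np.radians(w)
    d=np.array([x,y,z])-p
    s=(w-yaw_deg+180)%360-180
    print('t',round(o['time'],2),'pos',p.round(1),'yaw',round(w,1),'width',round(o['grip_width'],1),'F',np.round(o['contact_force'],1),'ff',np.round(o['finger_force'],1),'q6',round(o['joint_positions'][5],2))
    print('tx',round(d[0]*np.cos(a)+d[1]*np.sin(a),1),'ty',round(d[0]*np.sin(a)-d[1]*np.cos(a),1),'tz',round(-d[2],1),'spin',round(s,1))
E
python3 - <<'E'
import pickle
from h import *
c=pickle.load(open('cap0.pkl','rb'))['top']
px=np.array([(473,40),(749,65),(749,199),(462,172)])/2.28+[140,100]
P=ray(c,px,18);print(P.round(1)); print('tray',rect(P)); 
P=ray(c,(np.array([(641,106),(740,112),(741,144),(638,136)])/2.28+[140,100]),14);print('narrow',rect(P))
go(498,90,240,109.2)
E
```

```text
[[ 673.3  -55.1   18. ]
 [ 646.9 -338.4   18. ]
 [ 508.2 -332.2   18. ]
 [ 536.5  -42.3   18. ]]
tray (array([ 590.8, -193.6]), 291.2, 138.7, 84.7)
narrow (array([ 586.2, -276.8]), 105.7, 33.2, 85.4)
t 0.1 pos [ 222.5 -475.1  240.1] yaw 25.1 width 92.0 F [-0.4  0.6 -0.1] ff 0.0 q6 -0.15
tx 489.1 ty -395.0 tz 0.1 spin -84.1invalid input at $[0]: expected keys hand, tx, ty, tz, spin
```

```bash
python3 -m creep '[{"hand":1,"tx":0.0445,"ty":-0.036,"tz":0,"spin":0},{"hand":1,"tx":0.0445,"ty":-0.036,"tz":0,"spin":0},{"hand":1,"tx":0.0445,"ty":-0.036,"tz":0,"spin":0},{"hand":1,"tx":0.0445,"ty":-0.036,"tz":0,"spin":0},{"hand":1,"tx":0.0445,"ty":-0.036,"tz":0,"spin":0}]'
python3 -m creep '[{"hand":1,"tx":0.0445,"ty":-0.036,"tz":0,"spin":0},{"hand":1,"tx":0.0445,"ty":-0.036,"tz":0,"spin":0},{"hand":1,"tx":0.0445,"ty":-0.036,"tz":0,"spin":0},{"hand":1,"tx":0.0445,"ty":-0.036,"tz":0,"spin":0},{"hand":1,"tx":0.0445,"ty":-0.036,"tz":0,"spin":0}]'
python3 -m creep '[{"hand":1,"tx":0.0445,"ty":-0.036,"tz":0,"spin":0},{"hand":1,"tx":0,"ty":0,"tz":0,"spin":-10.5},{"hand":1,"tx":0,"ty":0,"tz":0,"spin":-10.5},{"hand":1,"tx":0,"ty":0,"tz":0,"spin":-10.5},{"hand":1,"tx":0,"ty":0,"tz":0,"spin":-10.5}]'
python3 -m creep '[{"hand":1,"tx":0,"ty":0,"tz":0.02,"spin":-10.5},{"hand":1,"tx":0,"ty":0,"tz":0.02,"spin":-10.5},{"hand":1,"tx":0,"ty":0,"tz":0.02,"spin":-10.5},{"hand":1,"tx":0,"ty":0,"tz":0.02,"spin":-10.5},{"hand":1,"tx":0,"ty":0,"tz":0.02,"spin":0}]'
python3 -c "from h import go;go(498,90,17,109.2)"
```

```text
time: 0.72
tool_pos: [348.2, -216.4, 240.6]
tcp_rot: [3.142, -0.0, 0.437]
contact_force: [1.2, -0.2, 0.4]
grip_width: 91.5
finger_force: 0.0
time: 1.35
tool_pos: [473.5, 41.1, 240.5]
tcp_rot: [3.141, 0.0, 0.438]
contact_force: [1.3, -1.7, -0.1]
grip_width: 91.8
finger_force: 0.0
time: 1.98
tool_pos: [497.8, 90.8, 240.3]
tcp_rot: [-3.141, 0.0, 1.177]
contact_force: [0.1, 0.2, -0.1]
grip_width: 92.1
finger_force: 0.0
time: 2.6
tool_pos: [497.8, 90.7, 139.7]
tcp_rot: [-3.141, -0.0, 1.906]
contact_force: [-0.4, 0.2, -0.3]
grip_width: 92.1
finger_force: 0.0
t 2.6 pos [497.8  90.7 139.7] yaw 109.2 width 92.1 F [-0.4  0.2 -0.3] ff 0.0 q6 -0.31
tx -0.7 ty 0.0 tz 122.7 spin 0.0
```

```bash
python3 -m creep '[{"hand":1,"tx":0,"ty":0,"tz":0.04,"spin":0},{"hand":1,"tx":0,"ty":0,"tz":0.04,"spin":0},{"hand":1,"tx":0,"ty":0,"tz":0.024,"spin":0},{"hand":1,"tx":0,"ty":0,"tz":0.012,"spin":0},{"hand":1,"tx":0,"ty":0,"tz":0.008,"spin":0}]'
python3 -m creep '[{"hand":0.4,"tx":0,"ty":0,"tz":0,"spin":0},{"hand":0.2,"tx":0,"ty":0,"tz":0,"spin":0},{"hand":0.2,"tx":0,"ty":0,"tz":0,"spin":0},{"hand":0.2,"tx":0,"ty":0,"tz":0,"spin":0},{"hand":0.2,"tx":0,"ty":0,"tz":0,"spin":0}]'
python3 -m creep '[{"hand":0.2,"tx":0,"ty":0,"tz":-0.01,"spin":0},{"hand":0.2,"tx":0,"ty":0,"tz":-0.02,"spin":0},{"hand":0.2,"tx":0,"ty":0,"tz":-0.03,"spin":0},{"hand":0.2,"tx":0,"ty":0,"tz":-0.03,"spin":0},{"hand":0.2,"tx":0,"ty":0,"tz":-0.01,"spin":0}]'
python3 - <<'E'
from h import *
from plant import cams
go(589.2,-213.4,116,84.8)
for n in('top','wrist'):
    c=cams.capture(n);im=c['color'];cv2.imwrite(f'pics/{n}1.png',im[:,:,::-1])
a=cv2.imread('pics/top1.png')[80:300,150:450];b=cv2.imread('pics/wrist1.png')
cv2.imwrite('pics/g1.png',np.hstack([cv2.resize(a,(400,293)),cv2.resize(b,(400,250))[:, :] if 0 else cv2.resize(b,(400,293))]))
E
```

```text
time: 3.22
tool_pos: [498.2, 90.7, 16.4]
tcp_rot: [3.142, 0.0, 1.904]
contact_force: [0.4, 0.8, 0.0]
grip_width: 91.4
finger_force: 0.0
time: 3.85
tool_pos: [498.2, 90.7, 16.9]
tcp_rot: [3.141, 0.0, 1.904]
contact_force: [0.2, 0.2, 1.2]
grip_width: 46.6
finger_force: 0.0
time: 4.47
tool_pos: [498.9, 90.7, 118.7]
tcp_rot: [3.138, 0.001, 1.904]
contact_force: [0.8, 0.3, -1.5]
grip_width: 44.3
finger_force: 30.0
t 4.47 pos [498.9  90.7 118.7] yaw 109.1 width 44.3 F [ 0.8  0.3 -1.5] ff 30.0 q6 -0.3
tx -316.9 ty -14.2 tz 2.7 spin 24.3
```

View pics/g1.png

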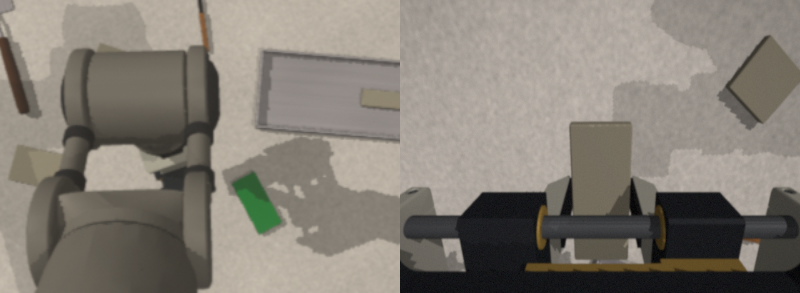

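The wrist view shows the middle stone held squarely between the pads, centred at about (600,190) in the right half of the picture. Next I'll carry it to the tray.

```bash
python3 -m creep '[{"hand":0.2,"tx":-0.03,"ty":-0.002,"tz":0,"spin":0},{"hand":0.2,"tx":-0.05,"ty":-0.002,"tz":0,"spin":0},{"hand":0.2,"tx":-0.05,"ty":-0.002,"tz":0,"spin":0},{"hand":0.2,"tx":-0.05,"ty":-0.002,"tz":0,"spin":0},{"hand":0.2,"tx":-0.05,"ty":-0.002,"tz":0,"spin":0}]'
python3 -m creep '[{"hand":0.2,"tx":-0.05,"ty":-0.002,"tz":0,"spin":0},{"hand":0.2,"tx":-0.037,"ty":-0.002,"tz":0,"spin":0},{"hand":0.2,"tx":0,"ty":0,"tz":0,"spin":8.1},{"hand":0.2,"tx":0,"ty":0,"tz":0,"spin":8.1},{"hand":0.2,"tx":0,"ty":0,"tz":0,"spin":8.1}]'
python3 -m creep '[{"hand":0.2,"tx":0,"ty":0,"tz":0,"spin":0},{"hand":0.2,"tx":0,"ty":0,"tz":0,"spin":0}]'
python3 - <<'E'
from h import *
from plant import cams
go(589.2,-213.4,60,84.8)
ims=[cams.capture(n)['color'] for n in('side','wrist')]
a=cv2.resize(ims[0][110:260,200:400],(400,300),interpolation=cv2.INTER_CUBIC)
cv2.imwrite('pics/g2.png',np.hstack([a,cv2.resize(ims[1],(400,300))])[:,:,::-1])
E
```

```text
time: 5.2
tool_pos: [563.4, -131.3, 115.0]
tcp_rot: [-3.14, -0.002, 1.904]
contact_force: [0.7, 0.7, -0.4]
grip_width: 44.6
finger_force: 30.0
time: 5.82
tool_pos: [587.6, -213.3, 114.6]
tcp_rot: [-3.139, -0.001, 1.475]
contact_force: [-0.0, 0.1, -1.7]
grip_width: 44.5
finger_force: 30.0
time: 6.08
tool_pos: [588.1, -213.3, 115.8]
tcp_rot: [-3.14, -0.0, 1.482]
contact_force: [-0.7, -0.0, -0.9]
grip_width: 44.2
finger_force: 30.0
t 6.08 pos [ 588.1 -213.3  115.8] yaw 84.9 width 44.2 F [-0.7 -0.  -0.9] ff 30.0 q6 -0.38
tx -0.0 ty 1.1 tz 55.8 spin 0.1
```

View pics/g2.png

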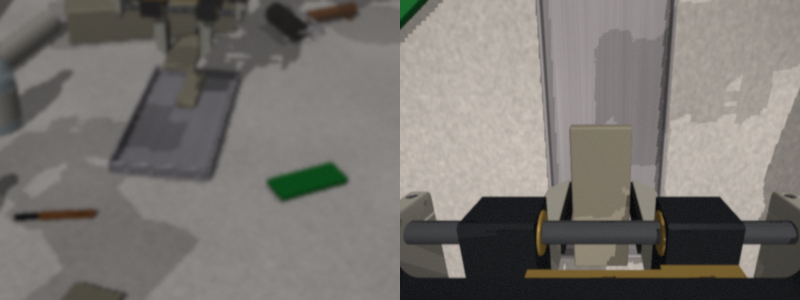

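The middle stone is above the tray and parallel to it, at wrist-half (600,195). The narrow stone is at (188,88) in the left crop. I'll lower it, taking the last few millimetres gently.

```bash
python3 -m creep '[{"hand":0.2,"tx":0,"ty":0.001,"tz":0.03,"spin":0},{"hand":0.2,"tx":0,"ty":0,"tz":0.03,"spin":0},{"hand":0.2,"tx":0,"ty":0,"tz":0.015,"spin":0},{"hand":0.2,"tx":0,"ty":0,"tz":0.005,"spin":0},{"hand":0.2,"tx":0,"ty":0,"tz":0,"spin":0}]'
python3 -m creep '[{"hand":0.2,"tx":0,"ty":0,"tz":0.001,"spin":0},{"hand":0.2,"tx":0,"ty":0,"tz":0.001,"spin":0},{"hand":0.2,"tx":0,"ty":0,"tz":0.001,"spin":0},{"hand":0.2,"tx":0,"ty":0,"tz":0,"spin":0}]'
python3 -m creep '[{"hand":0.2,"tx":0,"ty":0,"tz":0.001,"spin":0},{"hand":0.2,"tx":0,"ty":0,"tz":0,"spin":0}]'
python3 -m creep '[{"hand":0.2,"tx":0,"ty":0,"tz":0.001,"spin":0},{"hand":0.2,"tx":0,"ty":0,"tz":0,"spin":0}]'
```

```text
time: 6.8
tool_pos: [589.9, -213.8, 37.3]
tcp_rot: [3.141, 0.0, 1.48]
contact_force: [-0.5, -0.4, -1.4]
grip_width: 44.6
finger_force: 30.0
time: 7.3
tool_pos: [589.4, -213.6, 33.8]
tcp_rot: [3.142, 0.0, 1.48]
contact_force: [-0.3, 0.2, -2.0]
grip_width: 44.8
finger_force: 30.0
time: 7.55
tool_pos: [589.4, -213.6, 32.6]
tcp_rot: [-3.141, 0.0, 1.48]
contact_force: [-0.7, -0.3, -0.4]
grip_width: 44.6
finger_force: 30.0
time: 7.8
tool_pos: [589.4, -213.5, 31.6]
tcp_rot: [-3.141, -0.0, 1.48]
contact_force: [0.8, -0.7, -0.9]
grip_width: 44.6
finger_force: 30.0
```

```bash
for i in 1; do python3 -m creep '[{"hand":0.2,"tx":0,"ty":0,"tz":0.001,"spin":0},{"hand":0.2,"tx":0,"ty":0,"tz":0,"spin":0}]'; done
python3 -m creep '[{"hand":0.2,"tx":0,"ty":0,"tz":0.001,"spin":0},{"hand":0.2,"tx":0,"ty":0,"tz":0,"spin":0}]'
```

```text
time: 8.05
tool_pos: [589.5, -213.6, 31.1]
tcp_rot: [3.141, 0.0, 1.48]
contact_force: [0.4, 1.2, 2.0]
grip_width: 44.3
finger_force: 30.0
time: 8.3
tool_pos: [589.6, -213.5, 30.8]
tcp_rot: [3.141, 0.0, 1.48]
contact_force: [-2.8, 2.3, 6.8]
grip_width: 44.5
finger_force: 30.0
```

```bash
python3 -m creep '[{"hand":0.55,"tx":0,"ty":0,"tz":0,"spin":0},{"hand":0.65,"tx":0,"ty":0,"tz":0,"spin":0},{"hand":0.7,"tx":0,"ty":0,"tz":0,"spin":0},{"hand":0.7,"tx":0,"ty":0,"tz":0,"spin":0}]'
python3 -m creep '[{"hand":0.7,"tx":0,"ty":0,"tz":-0.01,"spin":0},{"hand":0.7,"tx":0,"ty":0,"tz":-0.03,"spin":0},{"hand":0.7,"tx":0,"ty":0,"tz":-0.05,"spin":0},{"hand":1,"tx":0,"ty":0,"tz":-0.05,"spin":0},{"hand":1,"tx":0,"ty":0,"tz":-0.05,"spin":0}]'
python3 -m creep '[{"hand":1,"tx":0.03,"ty":0,"tz":0,"spin":0},{"hand":1,"tx":0.06,"ty":0,"tz":0,"spin":0},{"hand":1,"tx":0.06,"ty":0,"tz":0,"spin":0},{"hand":1,"tx":0.06,"ty":0,"tz":0,"spin":0},{"hand":1,"tx":0.06,"ty":0,"tz":0,"spin":0}]'
python3 -m creep '[{"hand":1,"tx":0.06,"ty":0,"tz":0,"spin":0},{"hand":1,"tx":0.06,"ty":0,"tz":0,"spin":0},{"hand":1,"tx":0.06,"ty":0,"tz":0,"spin":0},{"hand":1,"tx":0.04,"ty":0,"tz":0,"spin":0}]'
python3 - <<'E'
from h import *
from plant import cams
import pickle
go(468.8,330.5,120,76.5)
d={n:cams.capture(n) for n in('top','side')};pickle.dump(d,open('cap2.pkl','wb'))
a=cv2.resize(d['top']['color'][105:200,330:480],None,fx=2.6,fy=2.6,interpolation=cv2.INTER_CUBIC)
b=cv2.resize(d['side']['color'][130:210,240:340],(400,a.shape[0]),interpolation=cv2.INTER_CUBIC)
cv2.imwrite('pics/g3.png',np.hstack([a,b])[:,:,::-1])
E
```

```text
time: 8.8
tool_pos: [589.4, -213.6, 29.5]
tcp_rot: [-3.141, 0.0, 1.48]
contact_force: [-0.2, -0.9, -0.7]
grip_width: 64.1
finger_force: 0.0
time: 9.43
tool_pos: [589.3, -213.5, 222.3]
tcp_rot: [3.141, 0.0, 1.48]
contact_force: [1.1, 0.1, -0.1]
grip_width: 79.7
finger_force: 0.0
time: 10.05
tool_pos: [614.0, 57.2, 220.7]
tcp_rot: [3.14, 0.0, 1.48]
contact_force: [0.9, -0.7, -0.6]
grip_width: 91.7
finger_force: 0.0
time: 10.55
tool_pos: [633.5, 277.4, 220.4]
tcp_rot: [3.141, -0.001, 1.482]
contact_force: [-0.0, -0.2, -0.0]
grip_width: 91.6
finger_force: 0.0
t 10.55 pos [633.5 277.4 220.4] yaw 84.9 width 91.6 F [-0.  -0.2 -0. ] ff 0.0 q6 0.39
tx 38.2 ty -168.8 tz 100.4 spin 8.4
```

View pics/g3.png

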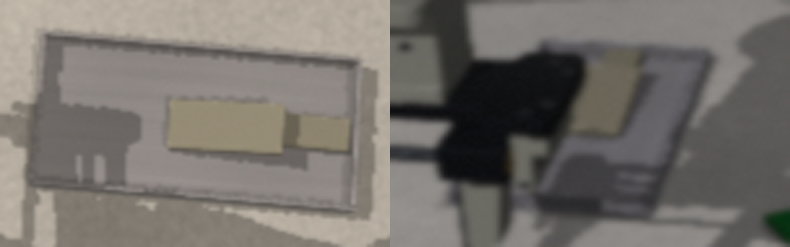

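The middle stone sits on the narrow one, straight, spanning crop (168–285, 125). The narrow stone shows at (320,132), and the shadow at its raised end shows that the middle stone is tilted. I'll compute the overlap and go for the broad stone.

```bash
python3 -m creep '[{"hand":1,"tx":0.008,"ty":-0.034,"tz":0.02,"spin":2.1},{"hand":1,"tx":0.008,"ty":-0.034,"tz":0.02,"spin":2.1},{"hand":1,"tx":0.008,"ty":-0.034,"tz":0.02,"spin":2.1},{"hand":1,"tx":0.008,"ty":-0.034,"tz":0.02,"spin":2.1},{"hand":1,"tx":0.006,"ty":-0.033,"tz":0.02,"spin":0}]'
python3 - <<'E'
from h import *
import pickle
go(468.8,330.5,16,76.5)
c=pickle.load(open('cap2.pkl','rb'))['top']
f=lambda u,v,z: ray(c,(u/2.6+330,v/2.6+105),z)[0]
u=np.array([.0906,.9959]);o=np.array([591,-193.5])
for n,p in dict(mid_lo=f(168,125,14),mid_hi=f(285,128,29),nar_end=f(349,134,14)).items():
    q=p[:2]-o;print(n,'along',round(q@u,1),'across',round(q@[u[1],-u[0]],1))
E
```

```text
time: 11.28
tool_pos: [472.8, 339.0, 119.9]
tcp_rot: [3.141, -0.0, 1.332]
contact_force: [-0.3, -0.5, -0.3]
grip_width: 91.8
finger_force: 0.0
t 11.28 pos [472.8 339.  119.9] yaw 76.3 width 91.8 F [-0.3 -0.5 -0.3] ff 0.0 q6 0.73
tx -9.2 ty -1.9 tz 103.9 spin -0.2
mid_lo along 28.9 across -4.1
mid_hi along -71.4 across -1.2
nar_end along -133.9 across 2.2
```

```bash
python3 -m creep '[{"hand":1,"tx":-0.009,"ty":-0.002,"tz":0.03,"spin":0},{"hand":1,"tx":0,"ty":0,"tz":0.03,"spin":0},{"hand":1,"tx":0,"ty":0,"tz":0.024,"spin":0},{"hand":1,"tx":0,"ty":0,"tz":0.012,"spin":0},{"hand":1,"tx":0,"ty":0,"tz":0.008,"spin":0}]'
python3 -m creep '[{"hand":0.6,"tx":0,"ty":0,"tz":0,"spin":0},{"hand":0.4,"tx":0,"ty":0,"tz":0,"spin":0},{"hand":0.4,"tx":0,"ty":0,"tz":0,"spin":0},{"hand":0.4,"tx":0,"ty":0,"tz":0,"spin":0},{"hand":0.4,"tx":0,"ty":0,"tz":0,"spin":0}]'
python3 -m creep '[{"hand":0.4,"tx":0,"ty":0,"tz":0,"spin":0},{"hand":0.4,"tx":0,"ty":0,"tz":-0.02,"spin":0},{"hand":0.4,"tx":0,"ty":0,"tz":-0.035,"spin":0},{"hand":0.4,"tx":0,"ty":0,"tz":-0.035,"spin":0},{"hand":0.4,"tx":0,"ty":0,"tz":-0.01,"spin":0}]'
python3 -c "from h import go;go(594,-149.7,116,84.8)"
```

```text
time: 11.9
tool_pos: [469.9, 330.9, 15.8]
tcp_rot: [3.141, -0.0, 1.333]
contact_force: [-0.0, 0.2, 0.7]
grip_width: 91.6
finger_force: 0.0
time: 12.52
tool_pos: [469.8, 331.3, 16.2]
tcp_rot: [3.141, -0.001, 1.333]
contact_force: [-0.7, -0.9, 4.0]
grip_width: 61.2
finger_force: 30.0
time: 13.15
tool_pos: [470.2, 331.5, 117.2]
tcp_rot: [3.139, -0.002, 1.333]
contact_force: [-0.3, 0.8, -1.2]
grip_width: 61.2
finger_force: 30.0
t 13.15 pos [470.2 331.5 117.2] yaw 76.4 width 61.2 F [-0.3  0.8 -1.2] ff 30.0 q6 0.72
tx -438.6 ty 233.6 tz 1.2 spin -8.4
```

```bash
python3 -m creep '[{"hand":0.4,"tx":-0.026,"ty":0.014,"tz":0,"spin":0},{"hand":0.4,"tx":-0.044,"ty":0.0234,"tz":0,"spin":0},{"hand":0.4,"tx":-0.044,"ty":0.0234,"tz":0,"spin":0},{"hand":0.4,"tx":-0.044,"ty":0.0234,"tz":0,"spin":0},{"hand":0.4,"tx":-0.044,"ty":0.0234,"tz":0,"spin":0}]'
python3 -m creep '[{"hand":0.4,"tx":-0.044,"ty":0.0234,"tz":0,"spin":0},{"hand":0.4,"tx":-0.044,"ty":0.0234,"tz":0,"spin":0},{"hand":0.4,"tx":-0.044,"ty":0.0234,"tz":0,"spin":0},{"hand":0.4,"tx":-0.044,"ty":0.0234,"tz":0,"spin":0},{"hand":0.4,"tx":-0.044,"ty":0.0234,"tz":0,"spin":0}]'
python3 -m creep '[{"hand":0.4,"tx":-0.017,"ty":0.009,"tz":0,"spin":0},{"hand":0.4,"tx":0,"ty":0,"tz":0,"spin":-4.2},{"hand":0.4,"tx":0,"ty":0,"tz":0,"spin":-4.2},{"hand":0.4,"tx":0,"ty":0,"tz":0,"spin":0},{"hand":0.4,"tx":0,"ty":0,"tz":0,"spin":0}]'
python3 - <<'E'
from h import *
from plant import cams
go(594,-149.7,42,84.8)
cv2.imwrite('pics/g4.png',cams.capture('wrist')['color'][:,:,::-1])
E
```

```text
time: 13.78
tool_pos: [525.9, 107.9, 114.2]
tcp_rot: [-3.139, 0.001, 1.333]
contact_force: [0.4, -0.2, -1.4]
grip_width: 61.3
finger_force: 30.0
time: 14.4
tool_pos: [587.9, -133.2, 113.9]
tcp_rot: [-3.139, -0.0, 1.333]
contact_force: [0.4, 1.2, -1.9]
grip_width: 61.5
finger_force: 30.0
time: 15.02
tool_pos: [592.9, -149.9, 115.1]
tcp_rot: [-3.14, -0.0, 1.479]
contact_force: [0.6, 1.1, -1.2]
grip_width: 61.9
finger_force: 30.0
t 15.03 pos [ 592.9 -149.9  115.1] yaw 84.7 width 61.9 F [ 0.6  1.1 -1.2] ff 30.0 q6 -0.28
tx 0.3 ty 1.1 tz 73.1 spin -0.1
```

View pics/g4.png

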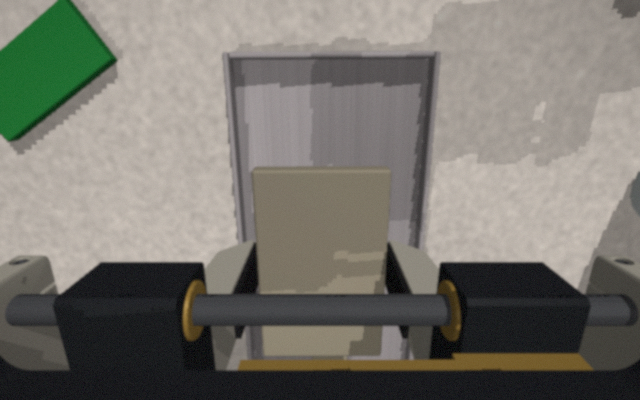

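The broad stone is held squarely above the tray, with its edges at columns 255–390 and the tray walls at 230–435. It is parallel and nearly central. I'll lower it.

```bash
python3 -m creep '[{"hand":0.4,"tx":0,"ty":0.001,"tz":0.03,"spin":0},{"hand":0.4,"tx":0,"ty":0,"tz":0.03,"spin":0},{"hand":0.4,"tx":0,"ty":0,"tz":0.01,"spin":0},{"hand":0.4,"tx":0,"ty":0,"tz":0.005,"spin":0},{"hand":0.4,"tx":0,"ty":0,"tz":0,"spin":0}]'
python3 -m creep '[{"hand":0.4,"tx":0,"ty":0,"tz":0.001,"spin":0},{"hand":0.4,"tx":0,"ty":0,"tz":0.001,"spin":0},{"hand":0.4,"tx":0,"ty":0,"tz":0,"spin":0}]'
python3 -m creep '[{"hand":0.4,"tx":0,"ty":0,"tz":0.001,"spin":0},{"hand":0.4,"tx":0,"ty":0,"tz":0,"spin":0}]'
python3 -m creep '[{"hand":0.4,"tx":0,"ty":0,"tz":0.001,"spin":0},{"hand":0.4,"tx":0,"ty":0,"tz":0,"spin":0}]'
```

```text
time: 15.7
tool_pos: [594.6, -150.7, 41.4]
tcp_rot: [3.141, 0.0, 1.48]
contact_force: [-0.4, 0.9, -1.8]
grip_width: 61.5
finger_force: 30.0
time: 16.08
tool_pos: [594.3, -150.7, 39.0]
tcp_rot: [3.141, 0.0, 1.48]
contact_force: [-0.6, -0.4, -2.2]
grip_width: 61.7
finger_force: 30.0
time: 16.32
tool_pos: [594.1, -150.6, 37.6]
tcp_rot: [-3.141, 0.0, 1.48]
contact_force: [0.3, -0.8, -1.1]
grip_width: 61.5
finger_force: 30.0
time: 16.58
tool_pos: [594.1, -150.6, 36.6]
tcp_rot: [-3.141, -0.0, 1.48]
contact_force: [0.2, -0.2, -2.3]
grip_width: 61.5
finger_force: 30.0
```

```bash
python3 -m creep '[{"hand":0.4,"tx":0,"ty":0,"tz":0.001,"spin":0},{"hand":0.4,"tx":0,"ty":0,"tz":0,"spin":0}]'
python3 -m creep '[{"hand":0.4,"tx":0,"ty":0,"tz":0.0005,"spin":0},{"hand":0.4,"tx":0,"ty":0,"tz":0,"spin":0}]'
```

```text
time: 16.82
tool_pos: [594.3, -150.7, 35.8]
tcp_rot: [3.141, 0.0, 1.48]
contact_force: [0.2, 1.5, -0.7]
grip_width: 61.5
finger_force: 30.0
time: 17.08
tool_pos: [594.3, -150.6, 35.4]
tcp_rot: [3.141, 0.0, 1.48]
contact_force: [0.2, 1.5, 1.2]
grip_width: 61.4
finger_force: 30.0
```

Contact is at the expected height, so I'll release and look.

```bash
python3 -m creep '[{"hand":0.72,"tx":0,"ty":0,"tz":0,"spin":0},{"hand":0.8,"tx":0,"ty":0,"tz":0,"spin":0},{"hand":0.85,"tx":0,"ty":0,"tz":0,"spin":0},{"hand":0.85,"tx":0,"ty":0,"tz":0,"spin":0}]'
python3 -m creep '[{"hand":0.85,"tx":0,"ty":0,"tz":-0.01,"spin":0},{"hand":0.85,"tx":0,"ty":0,"tz":-0.03,"spin":0},{"hand":0.85,"tx":0,"ty":0,"tz":-0.05,"spin":0},{"hand":0.85,"tx":0,"ty":0,"tz":-0.05,"spin":0},{"hand":0.85,"tx":0,"ty":0,"tz":-0.05,"spin":0}]'
python3 -m creep '[{"hand":0.85,"tx":0.03,"ty":0,"tz":0,"spin":0},{"hand":0.85,"tx":0.06,"ty":0,"tz":0,"spin":0},{"hand":0.85,"tx":0.06,"ty":0,"tz":0,"spin":0},{"hand":0.85,"tx":0.06,"ty":0,"tz":0,"spin":0},{"hand":0.85,"tx":0.06,"ty":0,"tz":0,"spin":0}]'
python3 -m creep '[{"hand":0.85,"tx":0.03,"ty":-0.05,"tz":0,"spin":0},{"hand":0.85,"tx":0.03,"ty":-0.05,"tz":0,"spin":0},{"hand":0.85,"tx":0.03,"ty":-0.05,"tz":0,"spin":0},{"hand":0.85,"tx":0,"ty":0,"tz":0,"spin":0}]'
python3 - <<'E'
from h import *
from plant import cams
import pickle
d={n:cams.capture(n) for n in('top','side')};pickle.dump(d,open('cap3.pkl','wb'))
a=cv2.resize(d['top']['color'][105:200,330:480],None,fx=2.6,fy=2.6,interpolation=cv2.INTER_CUBIC)
b=cv2.resize(d['side']['color'][130:210,240:340],(400,a.shape[0]),interpolation=cv2.INTER_CUBIC)
cv2.imwrite('pics/g5.png',np.hstack([a,b])[:,:,::-1])
E
```

```text
time: 17.58
tool_pos: [594.2, -150.6, 35.2]
tcp_rot: [3.141, 0.0, 1.48]
contact_force: [0.2, 0.8, 0.2]
grip_width: 77.9
finger_force: 0.0
time: 18.2
tool_pos: [594.0, -150.6, 227.8]
tcp_rot: [3.141, 0.0, 1.48]
contact_force: [-0.1, 0.1, -0.4]
grip_width: 77.8
finger_force: 0.0
time: 18.82
tool_pos: [618.7, 120.1, 226.2]
tcp_rot: [3.14, -0.0, 1.48]
contact_force: [0.4, -0.1, 0.6]
grip_width: 78.5
finger_force: 0.0
time: 19.32
tool_pos: [474.7, 223.6, 226.4]
tcp_rot: [-3.142, -0.001, 1.484]
contact_force: [1.1, -0.6, -0.1]
grip_width: 78.3
finger_force: 0.0
```

View pics/g5.png

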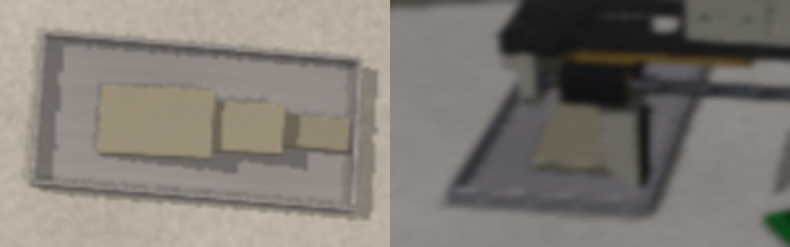

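The row looks right from above: the broad stone spans columns 98–214, the middle stone's high end is at 285, and the narrow stone's end is at 349. The last two are unchanged. I'll check the numbers.

Run:
```python
from h import *
import pickle
c=pickle.load(open('cap3.pkl','rb'))['top']
f=lambda u,v,z: ray(c,(u/2.6+330,v/2.6+105),z)[0]
u=np.array([.0906,.9959]);o=np.array([591,-193.5])
for n,p in dict(br_lo=f(98,120,14),br_hi=f(213,124,29),mid_hi=f(285,128,29),nar_end=f(349,134,14)).items():
    q=p[:2]-o;print(n,'along',round(q@u,1),'across',round(q@[u[1],-u[0]],1))
```

```text
br_lo along 91.8 across -5.1
br_hi along -7.7 across -3.3
mid_hi along -71.4 across -1.2
nar_end along -133.9 across 2.2
```

```bash
python3 -c "from plant import close_job;print(close_job())"
```

```text
the job is handed in; nothing more can be done
None
```

I laid the row and handed the job in at about 19 s. By the top view, the middle stone overlaps the narrow one and the broad one overlaps the middle by about 37 mm each, both within about 5 mm of the tray's centre line, with no sign that the narrow stone moved; no verdict came back.

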